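Wind the tube carousel on to its next place and clamp it

TASK

Wind the tube carousel on by one place: turn its crank clockwise, several turns, until the lug on the carousel's rim is snug against the stop screw, without straining the drive. Then throw the clamp lever fully over to hold it, let go, and leave the other things on the bench alone.

Things in the scene. Friction and masses are not known exactly. Their poses are not given: they have to be found in the camera images.
- stage: aluminium L-shaped base plate of the indexing carousel, 15 mm thick, fixed. Origin on the table below the crank axis, z up. In its frame it spans x -115..75, y -185..85 and x -115..175, y 85..335 mm; the carousel axis is at (0, 200), the clamp lever at (0, -135) mm. A grey gearbox, 75 x 75 mm, its top 100 mm above the table, stands under the crank.
- crank: crank wheel of the 48 to 1 worm drive (48 turns of it = one of the carousel). CLOCKWISE from above drives the lug towards the stop (carousel goes anticlockwise). Running free it takes up to 5 N along the handle's circle. Lug on the stop, it hardens over some 15 mm of travel: 8 to 11 N in all is snug, over 13 N strains the drive. Self-locking: it stays where it is left. Origin on the axis, z up.
- crank_centre (a point): centre of the top face of the crank wheel, an aluminium disc 100 mm across and 10 mm thick, 116 mm above the table; it turns about the vertical axis through this point.
- handle_grip (a point): the crank's upright black handle, a sleeve spinning freely on its pin, 18 to 22 mm thick, 45 mm tall, from 119 to 164 mm above the table; this point is on its axis, 145 mm above the table, and rides on a circle of 40 mm radius about crank_centre. It starts anywhere on the circle. Two to four and a half turns are needed.
- carousel: white tube carousel, a disc 210 mm across with small tubes at every 30 degrees (two places empty), disc 34 to 46 mm and tube tops 86 mm above the table. Origin on its vertical axis, 34 mm above the table; z up; it turns anticlockwise from above when wound towards the stop.
- lug_face (a point): middle of the leading face of the steel lug on the carousel's rim (it sticks out 28 mm and is 12 mm thick), 122 mm from the carousel's axis, 41 mm above the table. It moves anticlockwise about the carousel axis.
- stop: fixed dark steel block (16 mm thick) at the carousel's rim, on the side away from the robot, holding the steel stop screw (12 mm thick, ball end). Origin on the table under the carousel's axis; the ball's foremost point, which the lug face meets, is at (122, s, 41) mm in its frame. How far the screw is set out differs every time: s = -5 to 5 mm, to be found by feel (1 mm = 16 mm at the handle).
- clamp (a joint): angle (rad) of the clamp lever: 0 = open, leaning to -x of the stage (towards the robot), 1.0 = fully over, leaning to +x. It stays where it is left and takes about 1 N at the ball. Hinge axis along the stage's y, 37 mm above the table, over stage (0, -135) mm, on a block 70 x 50 x 25 mm.
- clamp_tip (a point): centre of the black ball (26 mm across) at the clamp lever's end, 60 mm from the hinge axis; 90 mm above the table at either end of its swing, 97 mm in the middle; it travels 58 mm in the stage's +x from open to fully over.
- tipbox_a: bystander, leave it alone: pipette tip box, 124 x 89 x 65 mm; origin at the centre of its underside
- tipbox_b: bystander, leave it alone: pipette tip box, 124 x 89 x 65 mm; origin at the centre of its underside
- tube_rack: bystander, leave it alone: orange tube rack, 90 x 200 x 40 mm; origin at the centre of its underside
- bottle: bystander, leave it alone: bottle 70 mm across, 150 mm tall; origin at the centre of its underside
- jar: bystander, leave it alone: white jar 56 mm across, 75 mm tall; origin at the centre of its underside
- pipette: bystander, leave it alone: pipette lying along its y, about 290 mm long, 24 mm high, beside the base plate on the robot's side; origin at the middle of its thick grip
- beaker: bystander, leave it alone: plastic beaker 76 mm across, 90 mm tall; origin at the centre of its underside

How it is judged (in metres and radians):
On the way, in this order (a step that is already met when the one before it is completed fails the run):
1. the carousel's lug is wound snug against the stop (pressed with more than 50 N there) while the clamp lever is still open (contact force between carousel and stop above 50 N and value of joint clamp below 0.3 rad), for 0.2 s.
2. the clamp lever is thrown fully over (value of joint clamp above 0.9 rad), for 0.2 s.
At the end, for the whole second after the job is handed in: the lug is on the stop screw (still pressed by more than 3 N), the clamp lever is fully over (past 0.9 of 1.0 rad) and the robot has let go (contact force between carousel and stop above 3 N and value of joint clamp above 0.9 rad and contact force between the fingers and anything else below 0.5 N); the robot touches nothing.
It fails at once if the drive is strained: the lug is pressed on the stop with more than 200 N (about 16 N along the circle at the crank handle), or run into it hard (contact force between carousel and stop above 200 N).
It fails at once if a bystander is moved by more than 30 mm (distance of any of tipbox_a, tipbox_b, tube_rack, bottle, jar, pipette, beaker from where it was at the start of the episode above 0.03 m).
It also fails if it takes over 64 s, if anything falls off the work surface, if the arm or the gripper's body presses on something with over 40 N, if the wrist force passes 120 N, or if a joint passes its speed limit or range.

ROBOT

A 6-joint arm with a two-finger parallel gripper is mounted at the origin on the work surface. World frame = base frame: x ahead of the robot, y to its left, z up, the work surface at z = 0. Lengths are in mm, angles in rad, forces in N, time in s.
With the tool pointing down it reaches from about 350 to 875 mm from the base axis. Payload 4.2 kg.
Tool frame: the origin (TCP) lies midway between the tips of the shut fingers; the grasp point (between the pads) lies 19 mm behind it; z points along the fingers, y is the line along which they close (so a half turn about z gives the same grasp; the last joint's range is limited). The gripper opens to 85 mm and grips with 20 to 120 N. Pads are 22 mm wide; open, the fingers measure 114 mm over their backs; the gripper's body (76 mm by 85 mm) begins 54 mm behind the grasp point. The pads swing forward as they close: fully open they stand 13 mm farther back than shut.
Start: joints at [-0.896, 0.385, 0.008, 0, -1.194, -0.259], TCP at [252.464, -571.718, 231.312] pointing down, gripper open.
Joint ranges: [-3.14, 3.14], [-1.21, 2.06], [-1.07, 1.41], [-3.16, 2.05], [-2.99, -0.16], [-3.1, 3.1]. Speed limits (rad/s): [2.79, 2.79, 3.14, 3.14, 3.14, 3.14].

INTERFACE

Orientations are given as a unit quaternion [x, y, z, w].
In Python, from bench import arm gives the robot as it stands.
- The arm moves only by the tool send_rows, never from a script. Its argument "targets" is a list of rows, each an object of numbers: "gripper": the gripper command: -1 is fully open, 1 is shut, values between are in proportion; "x", "y", "z": the shift along the tool's x, y, z in cm; "ax", "ay", "az": the turn, a rotation vector about the tool's x, y, z in degrees. A call has 1 to 5 rows; each row shifts and turns the commanded pose from where the row before left it, along the tool's axes as they then stand; what a row does not reach is not made up. A row lasts 1/12 s, in which the tool goes at most 41.7 mm and 7.16 degrees, less where a joint would pass 70% of its speed; a pose out of reach is approached as far as the arm can. A call is refused whole if a number of a shift passes 4.17 or a number of a turn 7.16, either way. A call with a gripper value outside its range is refused whole. The fingers move at their own pace and stop on an object; the grip force is fixed at half the most. Time passes only in rows, so rows that do not move let the fingers close. It gives the time, the measured TCP pose, the force, the opening and the grip force at its end, in the units of the state.
- arm.read_state(): the state, without advancing time (a new reading comes with each control period).
- arm.get_image(name): name is "scene" or "side" or "wrist"; returns (picture, depth): 400x640x3 uint8, red, green, blue; 400x640 float32, mm along the optical axis (not along the pixel's ray), 0 where there is no reading.
- arm.camera_model(name): a dict with "fx", "fy", "cx", "cy" (pixels), "distortion" ([k1, k2, p1, p2, k3] as OpenCV has them; the pictures are not rectified), "cam_to_world" (4x4, takes a point from camera to world coordinates). Camera axes: x right, y down, z forward; pixel columns grow to the right and rows downward; lengths in mm; the calibration is good to about 2 mm. A picture is of the moment at which its call begins: read the wrist's pose just before it. camera_model takes no time and is no camera call; for the wrist camera it gives the pose at the moment of the call.
- arm.job_done(): hands the job in; it is judged then, once.
Trained networks look in the newest picture that a camera, given by its name, has taken for a name from the list of things; names that differ only in an ending like _2 or _b are one class to them, and where a whole thing is asked for, a point or a joint stands for the part that bears it (a point fixed in the world has none). Each returns a list of dicts, best first, with "score" (0 to 1); they miss things now and then, are a little off and sometimes report something else, mostly with a low value. They report only what shows in the picture. A call takes as long as a camera call.
- arm.boxes_of(camera, thing): "rect" ([left, top, width, height] in pixels, round what is visible of it).
The state is a dict: "clock": time; "joints": joint angles; "joint_vel": joint speeds; "joint_efforts": joint torques, N m; "position": TCP position; "ee_rot": TCP orientation; "contact_force": force on the tool from outside, world axes, zero at the start; "wrist_torque": the same for the moment, N m; "gripper_width": finger opening in mm; "grasp_force": force on a finger pad.
Only numpy, scipy, OpenCV 4.12 (cv2) and the standard library are available. Lean on these libraries where they do the work, as an engineer would, in place of code of your own. Each camera call takes 0.05 s, during which the arm holds its last target. There are 200 camera calls.

## Working session

There is one attempt and no reset: what is moved stays moved. The work goes in short steps, Python scripts to look and compute and a tool call to move; the robot and the scene stay as the last step left them, time stands still between calls to the robot, and variables do not carry over. Pictures are saved under pics/ and viewed, at most 10 in all, crops included, and the job is handed in when it is done.

Besides the shell and the picture viewer there is one more tool, called after "Emit:" as name(argument=value, ...), one argument or row to a line, values as JSON. send_rows: Moves the arm, as the interface text tells. Its arguments: {"type":"object","properties":{"targets":{"type":"array"}},"required":["targets"]}

```bash
ls; mkdir -p pics; python3 - <<'E'
from bench import arm
import cv2
print(arm.read_state())
for n in ("scene","side"):
    p,d=arm.get_image(n); cv2.imwrite(f"pics/{n}0.png",p[:,:,::-1]); m=arm.camera_model(n); print(n,m)
    for t in ("handle_grip","crank","clamp_tip","carousel","lug_face","stop"): 
        print(t,[( [round(v) for v in b["rect"]],round(b["score"],2)) for b in arm.boxes_of(n,t)[:3]])
E
```

```text
pics
{'clock': 0.0, 'joints': array([-8.96435886e-01,  3.85597181e-01,  6.58882205e-03, -5.33544973e-04,
       -1.19403172e+00, -2.58601143e-01]), 'joint_vel': array([-0.00108338, -0.00040477, -0.00095211,  0.00080801, -0.00233074,
        0.0004563 ]), 'joint_efforts': array([-1.01086483e-03, -3.92289627e+01,  1.88403511e+01,  4.18618441e+00,
       -4.70101790e-03, -4.05964244e-06]), 'position': array([ 252.20122137, -571.1875291 ,  230.17748276]), 'ee_rot': array([-2.06289218e-01,  9.78490388e-01,  1.11352743e-03, -2.83101109e-04]), 'contact_force': array([0.46852631, 0.34977217, 0.00308368]), 'wrist_torque': array([ 0.00024679, -0.00614105,  0.04313173]), 'grasp_force': 0.0, 'gripper_width': 85.64789056044987}
scene {'fx': 480.635150521578, 'fy': 480.635150521578, 'cx': 315.426633171806, 'cy': 202.62000776554177, 'distortion': array([-0.11359125,  0.        ,  0.        ,  0.        ,  0.        ]), 'cam_to_world': array([[ 8.68633330e-01,  3.15545676e-01, -3.81977832e-01,
         1.08509732e+03],
       [ 4.95234047e-01, -5.29920436e-01,  6.88423975e-01,
        -9.42010474e+0
[... 637 characters left out ...]
y([0.04258445, 0.        , 0.        , 0.        , 0.        ]), 'cam_to_world': array([[-9.94640092e-01, -6.28651920e-02,  8.20917451e-02,
         4.34689124e+02],
       [-1.03126161e-01,  6.60649804e-01, -7.43577051e-01,
         1.15680224e+03],
       [-7.48878131e-03, -7.48057353e-01, -6.63591828e-01,
         1.10130080e+03],
       [ 0.00000000e+00,  0.00000000e+00,  0.00000000e+00,
         1.00000000e+00]])}
handle_grip [([305, 162, 3, 12], 0.52)]
crank [([287, 159, 34, 37], 0.91)]
clamp_tip [([311, 161, 11, 10], 0.5), ([245, 164, 32, 42], 0.44)]
carousel [([264, 215, 72, 56], 0.7)]
lug_face [([261, 214, 77, 58], 0.68), ([248, 187, 19, 32], 0.68)]
stop [([248, 243, 19, 16], 0.66)]
```

```bash
python3 - <<'E'
import cv2,numpy as np
a=cv2.imread("pics/scene0.png")[130:310,210:430]; b=cv2.imread("pics/side0.png")[120:300,210:430]
c=cv2.resize(np.vstack([a,b])[:, :],None,fx=1,fy=1)
cv2.imwrite("pics/c0.png",np.hstack([cv2.resize(a,(400,327)),cv2.resize(b,(400,327))]))
E
```

```text
(no output)
```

View pics/scene0.png

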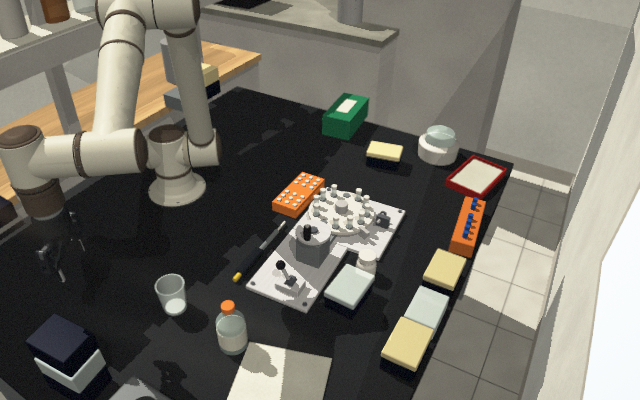

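View pics/c0.png

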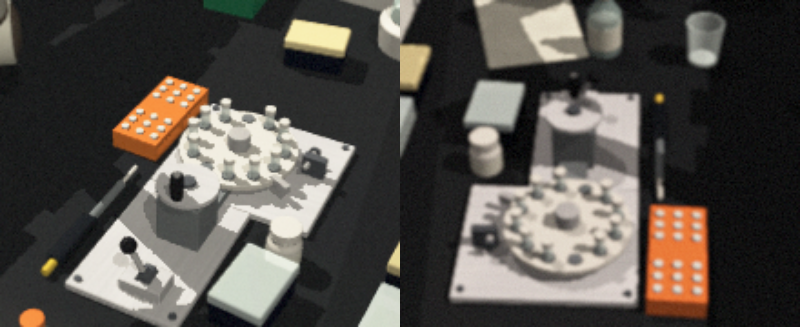

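```bash
cat > h.py <<'E'
from bench import arm
import numpy as np, cv2
from scipy.optimize import least_squares
def cloud(n):
    p,d=arm.get_image(n); m=arm.camera_model(n)
    K=np.array([[m["fx"],0,m["cx"]],[0,m["fy"],m["cy"]],[0,0,1]])
    v,u=np.nonzero(d>0); 
    q=cv2.undistortPoints(np.stack([u,v],1).astype(float)[:,None],K,np.array(m["distortion"]))[:,0]
    z=d[v,u]; P=np.c_[q*z[:,None],z]; T=m["cam_to_world"]
    return P@T[:3,:3].T+T[:3,3], p[v,u], p
def circ(P,r,c0):
    # disc cover fit: maximise inliers inside r by hull fit
    h=cv2.convexHull(P.astype(np.float32))[:,0]
    return least_squares(lambda c:np.hypot(*(h-c).T)-r,c0,loss='soft_l1',f_scale=2).x
E
python3 - <<'E'
from h import *
import pickle
for n in ("scene","side"):
    W,C,p=cloud(n); pickle.dump((W,C),open(n+".pkl","wb"))
    w=W[(W[:,0]>300)&(W[:,0]<900)&(W[:,1]>-450)&(W[:,1]<450)]
    print(n,np.median(w[(w[:,2]<8),2]))
    for lo,hi in((10,20),(40,50),(108,119),(122,170)):
        s=w[(w[:,2]>lo)&(w[:,2]<hi)]; print(lo,hi,len(s),np.median(s,0).round(),np.percentile(s,5,0).round(),np.percentile(s,95,0).round())
E
```

```text
scene 0.8419628316634089
10 20 5143 [626. -95.  15.] [ 443. -245.   11.] [746. 243.  19.]
40 50 2161 [593. 101.  46.] [ 375. -403.   41.] [732. 219.  50.]
108 119 660 [591. -81. 116.] [ 550. -436.  110.] [633. -25. 119.]
122 170 381 [ 582. -412.  148.] [ 560. -432.  123.] [604. -62. 164.]
side 0.06294140162822259
10 20 4721 [566. 143.  15.] [ 444. -217.   11.] [741. 272.  19.]
40 50 2567 [570. 145.  46.] [394. -83.  41.] [701. 234.  49.]
108 119 502 [583. -57. 116.] [ 548. -402.  110.] [628. -16. 118.]
122 170 199 [ 584. -100.  141.] [ 556. -420.  123.] [601. -55. 165.]
```

```bash
python3 - <<'E'
from h import *
import pickle
cr=np.array([590,-65.]);ca=np.array([575,140.])
for n in ("scene","side"):
    W,C=pickle.load(open(n+".pkl","rb"))
    f=lambda lo,hi,c,r:W[(W[:,2]>lo)&(W[:,2]<hi)&(np.hypot(*(W[:,:2]-c).T)<r)]
    s=f(112,119,cr,62);a=circ(s[:,:2],50,cr)
    t=f(42,49,ca,118);b=circ(t[:,:2],105,ca)
    h=f(124,163,a,60);
    print(n,a,b,np.hypot(*(b-a)),"yaw",np.arctan2(-(b-a)[0],(b-a)[1]),"handle",len(h),h.mean(0),np.ptp(h,axis=0),np.median(h,0))
    k=f(75,112,a+[0,-135],60);print("ball",len(k),k.mean(0),np.ptp(k,axis=0))
    k=f(20,60,a+[0,-135],60);print("lever",len(k),k.mean(0))
    # outside-disc stuff at 30-60
    ang=f(26,75,b,150);r=np.hypot(*(ang[:,:2]-b).T);k=ang[(r>110)];th=np.degrees(np.arctan2(*(k[:,:2]-b).T[::-1]))
    print(np.histogram(th,bins=36,range=(-180,180))[0])
    if n=="side":
        m=arm.camera_model(n)
E
```

```text
scene [591.47370291 -63.92572327] [581.13469941 135.50875678] 199.70229549442382 yaw 0.05179523720069604 handle 99 [ 596.97648733 -100.23754835  141.34835885] [22.20906168 60.07668269 38.35553119] [ 597.77344749 -108.8650281   141.36943843]
ball 85 [ 573.26543384 -203.3159719    94.34961753] [25.28440897 24.49183387 30.33440862]
lever 479 [ 604.50604707 -205.28899267   38.58813665]
[25 22 10  0  0  0  0  0  0  0 17  0  0  0  0 50  0  0 25 97 21  0  0  0
  0  0  0  0  1  1  0  0  0  2 19 24]
side [589.55087158 -60.09878545] [578.43132718 138.64016795] 199.04978238002863 yaw 0.05589222881494539 handle 78 [591.01699928 -87.40668251 139.94009233] [23.97510112 62.02096669 38.64283813] [590.65220738 -93.28169467 139.40671509]
ball 49 [ 568.09769571 -192.46174826   94.1041404 ] [24.77514615 24.83618486 31.87023735]
lever 45 [ 584.86826389 -207.4391777    41.48953508]
[ 31  22   5   0   0   0   0   0  36  36   0   0   0   0   0  43   0   0
   6 117  46   0   0   0   0   0   0   0   0   0   0   0   0   4  27  30]
```

Emit:
send_rows(
  targets=[
    {"gripper":-1,"z":-2,"az":5.95},
    {"gripper":-1,"z":-2,"az":5.95},
    {"gripper":-1,"z":-2,"az":5.95},
    {"gripper":-1,"z":-2,"az":5.95},
    {"gripper":-1,"x":-2.25,"y":3.13},
  ],
)

```text
$.targets[0]: bad value
```

Emit:
send_rows(
  targets=[
    {"gripper":-1,"x":-2.25,"y":3.13},
    {"gripper":-1,"x":-2.25,"y":3.13},
    {"gripper":-1,"x":-2.25,"y":3.13},
    {"gripper":-1,"x":-2.25,"y":3.13},
    {"gripper":-1,"x":-2.25,"y":3.13},
  ],
)

```text
$.targets[0]: bad value
```

Emit:
send_rows(
  targets=[
    {"gripper":-1,"x":-2.25,"y":3.13},
    {"gripper":-1,"x":-2.25,"y":3.13},
    {"gripper":-1,"x":-2.25,"y":3.13},
    {"gripper":-1,"x":-2.25,"y":3.13},
    {"gripper":-1,"x":-2.25,"y":3.13},
  ],
)

```text
$.targets[0]: bad value
```

Emit:
send_rows(
  targets=[
    {"gripper":-1,"x":-2.25,"y":3.13},
    {"gripper":-1,"x":-2.25,"y":3.13},
    {"gripper":-1},
    {"gripper":-1},
  ],
)

```text
$.targets[0]: bad value
```

```bash
cat >> h.py <<'E'
def st():
    s=arm.read_state(); print(round(s["clock"],2),s["position"].round(1),s["ee_rot"].round(4),"F",s["contact_force"].round(1),"w",round(s["gripper_width"],1),"g",round(s["grasp_force"],1)); return s
E
python3 - <<'E'
from h import *
import pickle
st(); W,C,p=cloud("wrist"); pickle.dump((W,C),open("wrist.pkl","wb")); cv2.imwrite("pics/w1.png",p[:,:,::-1]); print(arm.camera_model("wrist"))
for t in ("handle_grip","crank","clamp_tip","lug_face","stop"): 
        print(t,[( [round(v) for v in b["rect"]],round(b["score"],2)) for b in arm.boxes_of("wrist",t)[:2]])
f=lambda lo,hi,c,r:W[(W[:,2]>lo)&(W[:,2]<hi)&(np.hypot(*(W[:,:2]-c).T)<r)]
s=f(112,119,[590,-63],62);a=circ(s[:,:2],50,[590,-63]);print(len(s),a)
h=f(160,170,a,60);print(len(h),h[:,:2].mean(0),np.ptp(h[:,:2],axis=0))
E
```

```text
0.8 [ 252.5 -571.7  231.3] [-0.2064  0.9785 -0.      0.    ] F [-0.3  0.7 -0.7] w 85.3 g 0.0
{'fx': 284.4265628556221, 'fy': 284.4265628556221, 'cx': 322.569586916165, 'cy': 196.83931829184112, 'distortion': array([-0.04304764,  0.        ,  0.        ,  0.        ,  0.        ]), 'cam_to_world': array([[-4.03050357e-01,  8.83469181e-01,  2.38815024e-01,
         1.92590565e+02],
       [ 9.15176342e-01,  3.88618876e-01,  1.06900107e-01,
        -5.98656736e+02],
       [ 1.63492366e-03,  2.61643986e-01, -9.65163070e-01,
         3.73576364e+02],
       [ 0.00000000e+00,  0.00000000e+00,  0.00000000e+00,
         1.00000000e+00]])}
handle_grip []
crank []
clamp_tip []
lug_face []
stop []Traceback (most recent call last):
  File "<stdin>", line 7, in <module>
  File "h.py", line 13, in circ
    h=cv2.convexHull(P.astype(np.float32))[:,0]
      ~~~~~~~~~~~~~~~~~~~~~~~~~~~~~~~~~~~~^^^^^
TypeError: 'NoneType' object is not subscriptable
```

View pics/w1.png

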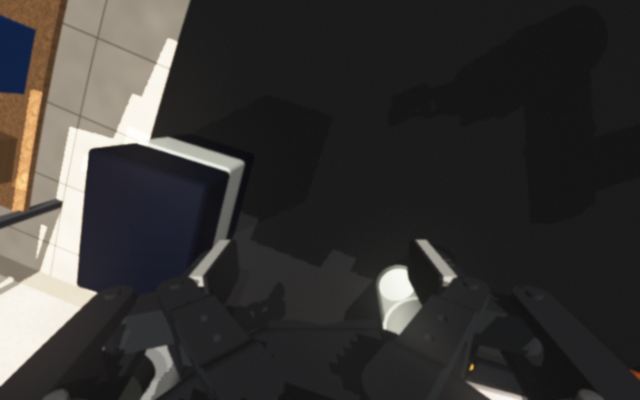

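The arm didn't move: the rows were refused, probably because every key is required. The picture shows only the start area (dark box at left, beaker near 395,285). I'll resend with all the keys.

Emit:
send_rows(
  targets=[
    {"gripper":-1,"x":0,"y":0,"z":-2,"ax":0,"ay":0,"az":5.95},
    {"gripper":-1,"x":0,"y":0,"z":-2,"ax":0,"ay":0,"az":5.95},
    {"gripper":-1,"x":0,"y":0,"z":-2,"ax":0,"ay":0,"az":5.95},
    {"gripper":-1,"x":0,"y":0,"z":-2,"ax":0,"ay":0,"az":5.95},
    {"gripper":-1,"x":-2.25,"y":3.13,"z":0,"ax":0,"ay":0,"az":0},
  ],
)

```text
clock: 1.52
position: [273.5, -545.0, 315.4]
ee_rot: [0.004, 1.0, -0.004, 0.001]
contact_force: [2.7, 0.2, 1.4]
gripper_width: 85.4
grasp_force: 0.0
```

Emit:
send_rows(
  targets=[
    {"gripper":-1,"x":-2.3,"y":3.2,"z":0,"ax":0,"ay":0,"az":0},
    {"gripper":-1,"x":-2.3,"y":3.2,"z":0,"ax":0,"ay":0,"az":0},
    {"gripper":-1,"x":-2.3,"y":3.2,"z":0,"ax":0,"ay":0,"az":0},
    {"gripper":-1,"x":-2.3,"y":3.2,"z":0,"ax":0,"ay":0,"az":0},
    {"gripper":-1,"x":-2.3,"y":3.2,"z":0,"ax":0,"ay":0,"az":0},
  ],
)

```text
clock: 1.93
position: [390.5, -378.7, 311.6]
ee_rot: [-0.0, 1.0, -0.0, 0.0]
contact_force: [1.0, -0.3, 0.3]
gripper_width: 85.5
grasp_force: 0.0
```

Emit:
send_rows(
  targets=[
    {"gripper":-1,"x":-2.3,"y":3.2,"z":0,"ax":0,"ay":0,"az":0},
    {"gripper":-1,"x":-2.3,"y":3.2,"z":0,"ax":0,"ay":0,"az":0},
    {"gripper":-1,"x":-2.3,"y":3.2,"z":0,"ax":0,"ay":0,"az":0},
    {"gripper":-1,"x":-2.3,"y":3.2,"z":0,"ax":0,"ay":0,"az":0},
    {"gripper":-1,"x":-2.3,"y":3.2,"z":0,"ax":0,"ay":0,"az":0},
  ],
)

```text
clock: 2.35
position: [505.6, -218.5, 311.7]
ee_rot: [-0.0, 1.0, -0.0, 0.0]
contact_force: [0.5, -0.7, -1.2]
gripper_width: 85.5
grasp_force: 0.0
```

Emit:
send_rows(
  targets=[
    {"gripper":-1,"x":-2.3,"y":3.2,"z":0,"ax":0,"ay":0,"az":0},
    {"gripper":-1,"x":-2.3,"y":3.2,"z":0,"ax":0,"ay":0,"az":0},
    {"gripper":-1,"x":-2.3,"y":3.2,"z":0,"ax":0,"ay":0,"az":0},
    {"gripper":-1,"x":0,"y":0,"z":0,"ax":0,"ay":0,"az":0},
    {"gripper":-1,"x":0,"y":0,"z":0,"ax":0,"ay":0,"az":0},
  ],
)

```text
clock: 2.77
position: [574.7, -122.4, 310.6]
ee_rot: [-0.002, 1.0, 0.0, -0.001]
contact_force: [0.2, -0.7, 0.2]
gripper_width: 85.6
grasp_force: 0.0
```

```bash
python3 - <<'E'
from h import *
import pickle
st(); W,C,p=cloud("wrist"); pickle.dump((W,C),open("wrist.pkl","wb")); cv2.imwrite("pics/w2.png",p[:,:,::-1]); pickle.dump(arm.camera_model("wrist"),open("cm.pkl","wb"))
f=lambda lo,hi,c,r:W[(W[:,2]>lo)&(W[:,2]<hi)&(np.hypot(*(W[:,:2]-c).T)<r)]
s=f(112,119,[590,-63],62);a=circ(s[:,:2],50,[590,-63]);print(len(s),a)
h=f(157,172,a,60);print(len(h),h.mean(0),np.ptp(h,axis=0))
k=f(80,110,a+[-20,-135],50);print("ball",len(k),k.mean(0),np.ptp(k,axis=0))
t=f(42,49,[580,137],114)
if len(t)>10: print(len(t),circ(t[:,:2],105,[580,137]))
E
```

```text
2.77 [ 574.7 -122.4  310.6] [-1.9e-03  1.0e+00  0.0e+00 -6.0e-04] F [ 0.2 -0.7  0.2] w 85.6 g 0.0
4321 [588.69665231 -63.83460609]
279 [ 591.33040521 -104.19104722  164.08775426] [18.67241068 19.58528154 10.67527453]
ball 324 [ 565.9180081  -198.92960744   97.8516937 ] [24.36479683 24.51704818 16.90626887]
10772 [579.62856985 135.40394167]
```

View pics/w2.png

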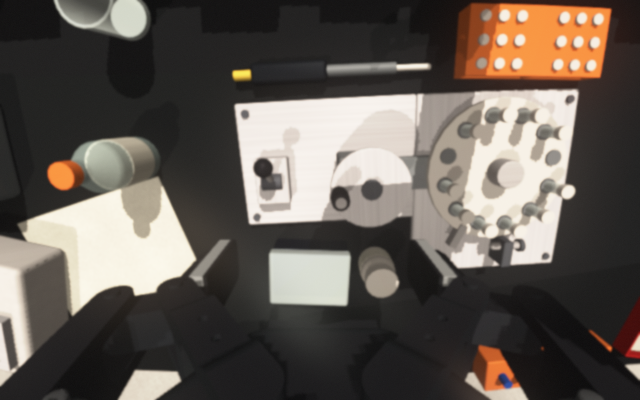

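Emit:
send_rows(
  targets=[
    {"gripper":-1,"x":-0.83,"y":0.91,"z":2.3,"ax":0,"ay":0,"az":0},
    {"gripper":-1,"x":-0.83,"y":0.91,"z":4,"ax":0,"ay":0,"az":0},
    {"gripper":-1,"x":0,"y":0,"z":4,"ax":0,"ay":0,"az":0},
    {"gripper":-1,"x":0,"y":0,"z":4,"ax":0,"ay":0,"az":0},
    {"gripper":-1,"x":0,"y":0,"z":4,"ax":0,"ay":0,"az":0},
  ],
)

```text
clock: 3.23
position: [589.7, -107.4, 127.7]
ee_rot: [0.001, 1.0, -0.0, 0.001]
contact_force: [1.1, 0.7, -0.8]
gripper_width: 85.6
grasp_force: 0.0
```

Emit:
send_rows(
  targets=[
    {"gripper":-1,"x":0,"y":0,"z":0,"ax":0,"ay":0,"az":0},
    {"gripper":1,"x":0,"y":0,"z":0,"ax":0,"ay":0,"az":0},
    {"gripper":1,"x":0,"y":0,"z":0,"ax":0,"ay":0,"az":0},
    {"gripper":1,"x":0,"y":0,"z":0,"ax":0,"ay":0,"az":0},
    {"gripper":1,"x":0,"y":0,"z":0,"ax":0,"ay":0,"az":0},
  ],
)

```text
clock: 3.65
position: [592.0, -106.3, 131.7]
ee_rot: [-0.0, 1.0, 0.0, 0.003]
contact_force: [0.3, 0.4, 1.2]
gripper_width: 38.7
grasp_force: 0.0
```

```bash
python3 - <<'E'
from h import *
import pickle
st()
W,C=pickle.load(open("wrist.pkl","rb"))
b=np.array([579.9,135.6]);y=.052
R=np.array([[np.cos(y),np.sin(y)],[-np.sin(y),np.cos(y)]])
Q=(W[:,:2]-b)@R.T; r=np.hypot(*Q.T); th=np.degrees(np.arctan2(Q[:,1],Q[:,0]))
m=(W[:,2]>30)&(W[:,2]<80)&(r>108)&(r<165)&(abs(th)<60)
for lo in range(-60,40,2):
    k=m&(th>=lo)&(th<lo+2)
    if k.sum(): print(lo,k.sum(),r[k].min().round(),r[k].max().round(),W[k,2].min().round(),W[k,2].max().round())
E
```

```text
3.65 [ 592.  -106.3  131.7] [-2.0e-04  1.0e+00  0.0e+00  2.9e-03] F [0.3 0.4 1.2] w 38.7 g 0.0
-34 3 109.0 112.0 35.0 47.0
-32 112 108.0 132.0 33.0 51.0
-30 37 108.0 131.0 47.0 51.0
-28 34 108.0 131.0 47.0 50.0
-26 9 113.0 131.0 48.0 51.0
0 12 118.0 123.0 38.0 46.0
2 22 116.0 124.0 39.0 47.0
4 14 116.0 148.0 43.0 54.0
6 170 116.0 152.0 30.0 57.0
8 141 110.0 153.0 30.0 57.0
10 84 111.0 155.0 32.0 57.0
12 64 112.0 152.0 33.0 57.0
14 33 113.0 130.0 31.0 56.0
16 4 115.0 129.0 47.0 55.0
18 20 122.0 133.0 41.0 48.0
20 49 123.0 140.0 39.0 52.0
22 50 121.0 140.0 33.0 53.0
24 22 122.0 134.0 40.0 53.0
```

Emit:
send_rows(
  targets=[
    {"gripper":1,"x":0,"y":0,"z":0,"ax":0,"ay":0,"az":0},
    {"gripper":1,"x":0,"y":0,"z":0,"ax":0,"ay":0,"az":0},
    {"gripper":1,"x":0,"y":0,"z":0,"ax":0,"ay":0,"az":0},
    {"gripper":1,"x":0,"y":0,"z":0,"ax":0,"ay":0,"az":0},
  ],
)

```text
clock: 3.98
position: [592.3, -103.2, 131.6]
ee_rot: [-0.001, 1.0, 0.002, 0.003]
contact_force: [-1.9, 11.3, 6.8]
gripper_width: 19.5
grasp_force: 58.8
```

```bash
python3 - <<'E'
import numpy as np
t=np.radians(-87-24*np.arange(16)); x=40*np.cos(t);y=40*np.sin(t)
for k in range(15): print(k,round(-(x[k+1]-x[k])/10,2),round((y[k+1]-y[k])/10,2))
E
```

```text
0 1.64 0.26
1 1.39 0.91
2 0.91 1.39
3 0.26 1.64
4 -0.43 1.61
5 -1.05 1.29
6 -1.48 0.76
7 -1.66 0.09
8 -1.55 -0.6
9 -1.18 -1.18
10 -0.6 -1.55
11 0.09 -1.66
12 0.76 -1.48
13 1.29 -1.05
14 1.61 -0.43
```

Emit:
send_rows(
  targets=[
    {"gripper":1,"x":1.64,"y":0.26,"z":0,"ax":0,"ay":0,"az":0},
    {"gripper":1,"x":1.39,"y":0.91,"z":0,"ax":0,"ay":0,"az":0},
    {"gripper":1,"x":0.91,"y":1.39,"z":0,"ax":0,"ay":0,"az":0},
    {"gripper":1,"x":0.26,"y":1.64,"z":0,"ax":0,"ay":0,"az":0},
    {"gripper":1,"x":-0.43,"y":1.61,"z":0,"ax":0,"ay":0,"az":0},
  ],
)

```text
clock: 4.4
position: [550.7, -49.6, 131.7]
ee_rot: [-0.0, 1.0, -0.002, -0.001]
contact_force: [-5.7, -5.7, 8.6]
gripper_width: 19.3
grasp_force: 60.9
```

Emit:
send_rows(
  targets=[
    {"gripper":1,"x":-1.05,"y":1.29,"z":0,"ax":0,"ay":0,"az":0},
    {"gripper":1,"x":-1.48,"y":0.76,"z":0,"ax":0,"ay":0,"az":0},
    {"gripper":1,"x":-1.66,"y":0.09,"z":0,"ax":0,"ay":0,"az":0},
    {"gripper":1,"x":-1.55,"y":-0.6,"z":0,"ax":0,"ay":0,"az":0},
    {"gripper":1,"x":-1.18,"y":-1.18,"z":0,"ax":0,"ay":0,"az":0},
  ],
)

```text
clock: 4.82
position: [622.7, -42.2, 131.6]
ee_rot: [-0.002, 1.0, 0.0, 0.001]
contact_force: [-8.4, 2.1, 11.2]
gripper_width: 19.3
grasp_force: 61.2
```

Emit:
send_rows(
  targets=[
    {"gripper":1,"x":-0.6,"y":-1.55,"z":0,"ax":0,"ay":0,"az":0},
    {"gripper":1,"x":0.09,"y":-1.66,"z":0,"ax":0,"ay":0,"az":0},
    {"gripper":1,"x":0.76,"y":-1.48,"z":0,"ax":0,"ay":0,"az":0},
    {"gripper":1,"x":1.29,"y":-1.05,"z":0,"ax":0,"ay":0,"az":0},
    {"gripper":1,"x":1.61,"y":-0.43,"z":0,"ax":0,"ay":0,"az":0},
  ],
)

```text
clock: 5.23
position: [593.6, -103.3, 131.7]
ee_rot: [-0.0, 1.0, 0.002, 0.005]
contact_force: [3.7, 18.3, 4.6]
gripper_width: 19.4
grasp_force: 60.8
```

Emit:
send_rows(
  targets=[
    {"gripper":1,"x":1.69,"y":0.36,"z":0,"ax":0,"ay":0,"az":0},
    {"gripper":1,"x":1.39,"y":0.91,"z":0,"ax":0,"ay":0,"az":0},
    {"gripper":1,"x":0.91,"y":1.39,"z":0,"ax":0,"ay":0,"az":0},
    {"gripper":1,"x":0.26,"y":1.64,"z":0,"ax":0,"ay":0,"az":0},
    {"gripper":1,"x":-0.43,"y":1.61,"z":0,"ax":0,"ay":0,"az":0},
  ],
)

```text
clock: 5.65
position: [551.0, -48.4, 131.6]
ee_rot: [-0.0, 1.0, -0.001, 0.0]
contact_force: [-1.7, -7.9, 6.9]
gripper_width: 19.5
grasp_force: 60.9
```

Emit:
send_rows(
  targets=[
    {"gripper":1,"x":-1.05,"y":1.29,"z":0,"ax":0,"ay":0,"az":0},
    {"gripper":1,"x":-1.48,"y":0.76,"z":0,"ax":0,"ay":0,"az":0},
    {"gripper":1,"x":-1.66,"y":0.09,"z":0,"ax":0,"ay":0,"az":0},
    {"gripper":1,"x":-1.55,"y":-0.6,"z":0,"ax":0,"ay":0,"az":0},
    {"gripper":1,"x":-1.18,"y":-1.18,"z":0,"ax":0,"ay":0,"az":0},
  ],
)

```text
clock: 6.07
position: [622.2, -41.4, 131.6]
ee_rot: [-0.002, 1.0, 0.0, 0.001]
contact_force: [-7.8, 3.3, 10.6]
gripper_width: 19.9
grasp_force: 61.5
```

Emit:
send_rows(
  targets=[
    {"gripper":1,"x":-0.6,"y":-1.55,"z":0,"ax":0,"ay":0,"az":0},
    {"gripper":1,"x":0.09,"y":-1.66,"z":0,"ax":0,"ay":0,"az":0},
    {"gripper":1,"x":0.76,"y":-1.48,"z":0,"ax":0,"ay":0,"az":0},
    {"gripper":1,"x":1.29,"y":-1.05,"z":0,"ax":0,"ay":0,"az":0},
    {"gripper":1,"x":1.61,"y":-0.43,"z":0,"ax":0,"ay":0,"az":0},
  ],
)

```text
clock: 6.48
position: [593.6, -103.2, 131.7]
ee_rot: [-0.0, 1.0, 0.002, 0.006]
contact_force: [4.7, 15.3, 5.2]
gripper_width: 19.8
grasp_force: 60.9
```

```bash
python3 - <<'E'
from h import *
import pickle
st()
b=np.array([579.9,135.6]);y=.052
R=np.array([[np.cos(y),np.sin(y)],[-np.sin(y),np.cos(y)]])
for n in ("scene","side"):
  for src in (0,1):
    W=pickle.load(open(n+".pkl","rb"))[0] if src==0 else cloud(n)[0]
    Q=(W[:,:2]-b)@R.T; r=np.hypot(*Q.T); th=np.degrees(np.arctan2(Q[:,1],Q[:,0]))
    k=(W[:,2]>30)&(W[:,2]<56)&(r>112)&(r<135)&(th>-45)&(th<14)
    print(n,src,np.sort(th[k].round(1))[[0,1,2]] if k.sum()>3 else 0, np.histogram(th[k],bins=range(-44,15,2))[0])
E
```

```text
6.48 [ 593.6 -103.2  131.7] [-4.0e-04  1.0e+00  1.8e-03  5.8e-03] F [ 4.7 15.3  5.2] w 19.8 g 60.9
scene 0 [-31.6 -31.3 -31.2] [ 0  0  0  0  0  0 14 13 12  8  0  0  0  0  0  0  0  0  0  0  0  0  5  7
  3 14  9 10  3]
scene 1 [-17.3 -17.2 -16.5] [ 0  0  0  0  0  0  0  0  0  0  0  0  0  6 20 12  6  6  0  0  0  0  4  6
  6  7 18 10  4]
side 0 [-31.6 -31.3 -30.8] [ 0  0  0  0  0  0  5  2 10 19  0  0  0  0  0  0  0  0  0  0  0  0  0  1
  1  2  4  7  7]
side 1 [-16.8 -16.  -15.9] [ 0  0  0  0  0  0  0  0  0  0  0  0  0  1  4  6 17 12  0  0  0  0  0  1
  2  1  7  6  8]
```

Emit:
send_rows(
  targets=[
    {"gripper":1,"x":1.64,"y":0.31,"z":0,"ax":0,"ay":0,"az":0},
    {"gripper":1,"x":1.39,"y":0.91,"z":0,"ax":0,"ay":0,"az":0},
    {"gripper":1,"x":0.91,"y":1.39,"z":0,"ax":0,"ay":0,"az":0},
    {"gripper":1,"x":0.26,"y":1.64,"z":0,"ax":0,"ay":0,"az":0},
    {"gripper":1,"x":-0.43,"y":1.61,"z":0,"ax":0,"ay":0,"az":0},
  ],
)

```text
clock: 7.0
position: [551.2, -48.0, 131.7]
ee_rot: [-0.0, 1.0, -0.001, 0.001]
contact_force: [-2.0, -6.5, 6.4]
gripper_width: 19.4
grasp_force: 61.1
```

Emit:
send_rows(
  targets=[
    {"gripper":1,"x":-1.05,"y":1.29,"z":0,"ax":0,"ay":0,"az":0},
    {"gripper":1,"x":-1.48,"y":0.76,"z":0,"ax":0,"ay":0,"az":0},
    {"gripper":1,"x":-1.66,"y":0.09,"z":0,"ax":0,"ay":0,"az":0},
    {"gripper":1,"x":-1.55,"y":-0.6,"z":0,"ax":0,"ay":0,"az":0},
    {"gripper":1,"x":0,"y":0,"z":0,"ax":0,"ay":0,"az":0},
  ],
)

```text
clock: 7.42
position: [612.5, -31.2, 131.7]
ee_rot: [-0.001, 1.0, -0.0, 0.002]
contact_force: [0.3, -1.0, 5.8]
gripper_width: 19.4
grasp_force: 61.1
```

```bash
cat > look.py <<'E'
from h import *
s=st()
q=s["position"][:2]-[588.5,-63.7]; t=np.arctan2(q[1],q[0]); T=np.array([np.sin(t),-np.cos(t)])
print("ang",np.degrees(t).round(1),"r",np.hypot(*q).round(1),"tang resist",(-s["contact_force"][:2]@T).round(1),"radial",(s["contact_force"][:2]@q/np.hypot(*q)).round(1))
def step(d,n): 
    a=t-np.arange(n+1)*d/40; return [(round(-(np.cos(a[i+1])-np.cos(a[i]))*4,2),round((np.sin(a[i+1])-np.sin(a[i]))*4,2)) for i in range(n)]
E
python3 - <<'E'
from look import *
print(step(8,12),step(5,5))
import pickle
b=np.array([579.9,135.6]);y=.052
R=np.array([[np.cos(y),np.sin(y)],[-np.sin(y),np.cos(y)]])
for n in ("scene","side"):
    W,C,p=cloud(n); cv2.imwrite(f"pics/{n}3.png",p[:,:,::-1])
    Q=(W[:,:2]-b)@R.T; r=np.hypot(*Q.T); th=np.degrees(np.arctan2(Q[:,1],Q[:,0]))
    k=(W[:,2]>30)&(W[:,2]<56)&(r>112)&(r<135)&(th>-30)&(th<14)
    print(n,np.histogram(th[k],bins=range(-20,15,1))[0])
a=cv2.imread("pics/scene3.png")[190:240,350:410];c=cv2.imread("pics/side3.png")[215:265,240:300]
cv2.imwrite("pics/c3.png",np.hstack([cv2.resize(a,(390,325)),cv2.resize(c,(390,325))]))
E
```

```text
7.42 [612.5 -31.2 131.7] [-1.0e-03  1.0e+00 -5.0e-04  2.4e-03] F [ 0.3 -1.   5.8] w 19.4 g 61.1
ang 53.5 r 40.4 tang resist -0.8 radial -0.6
[(np.float64(-0.59), np.float64(-0.54)), (np.float64(-0.47), np.float64(-0.64)), (np.float64(-0.34), np.float64(-0.72)), (np.float64(-0.19), np.float64(-0.78)), (np.float64(-0.03), np.float64(-0.8)), (np.float64(0.13), np.float64(-0.79)), (np.float64(0.29), np.float64(-0.75)), (np.float64(0.43), np.float64(-0.67)), (np.float64(0.55), np.float64(-0.58)), (np.float64(0.66), np.float64(-0.45)), (np.float64(0.73), np.float64(-0.31)), (np.float64(0.78), np.float64(-0.16))] [(np.float64(-0.38), np.float64(-0.32)), (np.float64(-0.34), np.float64(-0.37)), (np.float64(-0.29), np.float64(-0.41)), (np.float64(-0.24), np.float64(-0.44)), (np.float64(-0.18), np.float64(-0.47))]
scene [ 0  0  0  0  0  0  0  2  8 13  3  9  4  5  4  1  0  0  0  0  0  2  2  2
  5  5  1  6  9  9  3  1  0  0]
side [ 0  0  0  0  0  0  0  0  1  2  3  4  1  8 11  4  5  0  0  0  0  0  1  1
  0  0  0  1  2  2  2  7  3  5]
```

View pics/c3.png

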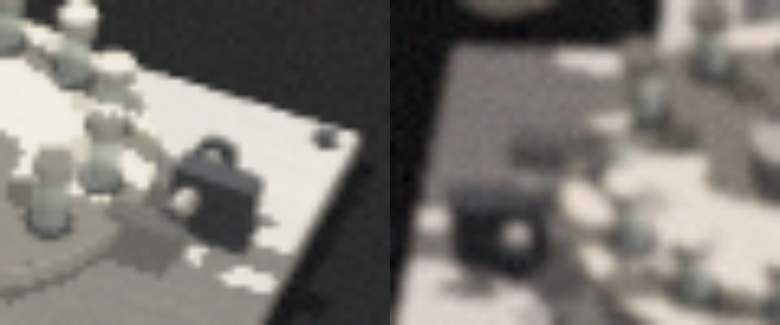

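The left crop shows the lug at (150,235) and the screw's ball at (185,200), with a visible gap of about 5 degrees (roughly 170 mm at the handle). I'll go 60 mm more, then creep.

Emit:
send_rows(
  targets=[
    {"gripper":1,"x":-0.84,"y":-0.85,"z":0,"ax":0,"ay":0,"az":0},
    {"gripper":1,"x":-0.56,"y":-1.06,"z":0,"ax":0,"ay":0,"az":0},
    {"gripper":1,"x":-0.22,"y":-1.18,"z":0,"ax":0,"ay":0,"az":0},
    {"gripper":1,"x":0.14,"y":-1.19,"z":0,"ax":0,"ay":0,"az":0},
    {"gripper":1,"x":0.48,"y":-1.09,"z":0,"ax":0,"ay":0,"az":0},
  ],
)

```text
clock: 7.93
position: [622.8, -83.6, 131.7]
ee_rot: [-0.001, 1.0, 0.001, 0.004]
contact_force: [-0.7, 7.1, 7.8]
gripper_width: 19.4
grasp_force: 61.4
```

```bash
python3 - <<'E'
from look import *
import sys
s2=st()
t=np.radians(-32.5)
for d in (8,4,3):
  a=t-np.arange(26)*d/40
  print(d,[(float(round(-(np.cos(a[i+1])-np.cos(a[i]))*4,2)),float(round((np.sin(a[i+1])-np.sin(a[i]))*4,2))) for i in range(25)])
E
```

```text
7.93 [622.8 -83.6 131.7] [-1.0e-03  1.0e+00  8.0e-04  4.3e-03] F [-0.7  7.1  7.8] w 19.4 g 61.4
ang -30.2 r 39.7 tang resist 5.8 radial -4.2
7.93 [622.8 -83.6 131.7] [-1.0e-03  1.0e+00  8.0e-04  4.3e-03] F [-0.7  7.1  7.8] w 19.4 g 61.4
8 [(0.49, -0.63), (0.61, -0.52), (0.7, -0.39), (0.76, -0.24), (0.79, -0.08), (0.79, 0.08), (0.76, 0.23), (0.7, 0.38), (0.61, 0.51), (0.5, 0.62), (0.36, 0.71), (0.22, 0.77), (0.06, 0.8), (-0.1, 0.79), (-0.26, 0.76), (-0.4, 0.69), (-0.53, 0.6), (-0.64, 0.48), (-0.72, 0.34), (-0.77, 0.19), (-0.8, 0.04), (-0.79, -0.12), (-0.75, -0.28), (-0.68, -0.42), (-0.58, -0.55)]
4 [(0.23, -0.33), (0.26, -0.3), (0.29, -0.27), (0.32, -0.24), (0.34, -0.21), (0.36, -0.18), (0.38, -0.14), (0.39, -0.1), (0.4, -0.06), (0.4, -0.02), (0.4, 0.02), (0.4, 0.06), (0.39, 0.1), (0.38, 0.14), (0.36, 0.17), (0.34, 0.21), (0.32, 0.24), (0.29, 0.27), (0.26, 0.3), (0.23, 0.32), (0.2, 0.35), (0.16, 0.36), (0.13, 0.38), (0.09, 0.39), (0.05, 0.4)]
3 [(0.17, -0.25), (0.19, -0.23), (0.21, -0.22), (0.22, -0.2), (0.24, -0.19), (0.25, -0.17), (0.26, -0.15), (0.27, -0.13), (0.28, -0.11), (0.29, -0.09), (0.29, -0.06), (0.3, -0.04), (0.3, -0.02), (0.3, 0.0), (0.3, 0.03), (0.3, 0.05), (0.29, 0.07), (0.29, 0.09), (0.28, 0.11), (0.27, 0.13), (0.26, 0.15), (0.25, 0.17), (0.23, 0.19), (0.22, 0.21), (0.2, 0.22)]
```

Emit:
send_rows(
  targets=[
    {"gripper":1,"x":0.49,"y":-0.63,"z":0,"ax":0,"ay":0,"az":0},
    {"gripper":1,"x":0.61,"y":-0.52,"z":0,"ax":0,"ay":0,"az":0},
    {"gripper":1,"x":0.7,"y":-0.34,"z":0,"ax":0,"ay":0,"az":0},
    {"gripper":1,"x":0.76,"y":-0.19,"z":0,"ax":0,"ay":0,"az":0},
    {"gripper":1,"x":0.79,"y":-0.03,"z":0,"ax":0,"ay":0,"az":0},
  ],
)

```text
clock: 8.35
position: [590.3, -102.9, 131.7]
ee_rot: [-0.001, 1.0, -0.001, 0.006]
contact_force: [5.5, -4.7, 2.4]
gripper_width: 19.8
grasp_force: 60.8
```

```bash
python3 - <<'E'
from look import *
b=np.array([579.9,135.6]);y=.052
R=np.array([[np.cos(y),np.sin(y)],[-np.sin(y),np.cos(y)]])
for n in ("scene","side"):
    W,C,p=cloud(n); cv2.imwrite(f"pics/{n}4.png",p[:,:,::-1])
    Q=(W[:,:2]-b)@R.T; r=np.hypot(*Q.T); th=np.degrees(np.arctan2(Q[:,1],Q[:,0]))
    k=(W[:,2]>30)&(W[:,2]<56)&(r>112)&(r<135)&(th>-30)&(th<14)
    print(n,np.histogram(th[k],bins=range(-20,15,1))[0])
a=cv2.imread("pics/scene4.png")[190:240,350:410];c=cv2.imread("pics/side4.png")[215:265,240:300]
cv2.imwrite("pics/c4.png",np.hstack([cv2.resize(a,(390,325)),cv2.resize(c,(390,325))]))
st()
E
```

```text
8.35 [ 590.3 -102.9  131.7] [-0.001   1.     -0.001   0.0058] F [ 5.5 -4.7  2.4] w 19.8 g 60.8
ang -87.4 r 39.2 tang resist 5.3 radial 4.9
scene [ 0  0  0  0  0  0  0  0  0  0  4  3 12 12  5  4  5  4  1  0  2  1  1  2
  2  1  3  8  7  6  8  4  2  0]
side [ 0  0  0  0  0  0  0  0  0  0  0  1  4  1  1  5  6 12  7  4  0  0  0  0
  2  1  0  1  2  2  1  5  1  3]
8.45 [ 588.1 -103.   131.7] [-7.0e-04  1.0e+00 -9.0e-04  3.6e-03] F [ 1.4 -3.4  6.8] w 19.2 g 61.3
```

View pics/c4.png

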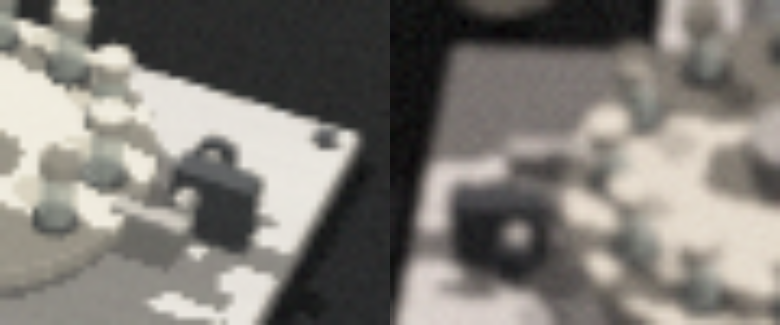

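The gap is small now: lug tip near (185,210), next to the ball at (185,195). I'll creep in 3 mm rows and watch the force.

Emit:
send_rows(
  targets=[
    {"gripper":1,"x":0.3,"y":-0.02,"z":0,"ax":0,"ay":0,"az":0},
    {"gripper":1,"x":0.3,"y":0.03,"z":0,"ax":0,"ay":0,"az":0},
    {"gripper":1,"x":0.3,"y":0.06,"z":0,"ax":0,"ay":0,"az":0},
    {"gripper":1,"x":0.29,"y":0.08,"z":0,"ax":0,"ay":0,"az":0},
    {"gripper":1,"x":0.28,"y":0.1,"z":0,"ax":0,"ay":0,"az":0},
  ],
)

```text
clock: 8.87
position: [574.5, -100.5, 131.6]
ee_rot: [-0.001, 1.0, -0.001, 0.004]
contact_force: [3.3, -4.7, 7.2]
gripper_width: 19.4
grasp_force: 61.3
```

```bash
python3 - <<'E'
from look import *
t=np.radians(-111.5)
for d in (3,):
  a=t-np.arange(36)*d/40
  print(d,[(float(round(-(np.cos(a[i+1])-np.cos(a[i]))*4,2)),float(round((np.sin(a[i+1])-np.sin(a[i]))*4,2))) for i in range(30)])
E
```

```text
8.87 [ 574.5 -100.5  131.6] [-9.0e-04  1.0e+00 -1.1e-03  4.0e-03] F [ 3.3 -4.7  7.2] w 19.4 g 61.3
ang -110.8 r 39.4 tang resist 4.7 radial 3.2
3 [(0.27, 0.12), (0.26, 0.14), (0.25, 0.16), (0.24, 0.18), (0.23, 0.2), (0.21, 0.21), (0.2, 0.23), (0.18, 0.24), (0.16, 0.25), (0.14, 0.27), (0.12, 0.28), (0.1, 0.28), (0.08, 0.29), (0.05, 0.29), (0.03, 0.3), (0.01, 0.3), (-0.01, 0.3), (-0.03, 0.3), (-0.06, 0.29), (-0.08, 0.29), (-0.1, 0.28), (-0.12, 0.27), (-0.14, 0.26), (-0.16, 0.25), (-0.18, 0.24), (-0.2, 0.23), (-0.21, 0.21), (-0.23, 0.19), (-0.24, 0.18), (-0.26, 0.16)]
```

Emit:
send_rows(
  targets=[
    {"gripper":1,"x":0.27,"y":0.12,"z":0,"ax":0,"ay":0,"az":0},
    {"gripper":1,"x":0.26,"y":0.14,"z":0,"ax":0,"ay":0,"az":0},
    {"gripper":1,"x":0.25,"y":0.16,"z":0,"ax":0,"ay":0,"az":0},
    {"gripper":1,"x":0.24,"y":0.18,"z":0,"ax":0,"ay":0,"az":0},
  ],
)

```text
clock: 9.2
position: [563.8, -94.6, 131.6]
ee_rot: [-0.001, 1.0, -0.001, 0.003]
contact_force: [1.5, -4.6, 7.6]
gripper_width: 19.3
grasp_force: 61.4
```

```bash
python3 look.py
```

```text
9.2 [563.8 -94.6 131.6] [-9.0e-04  1.0e+00 -1.2e-03  3.3e-03] F [ 1.5 -4.6  7.6] w 19.3 g 61.4
ang -128.6 r 39.5 tang resist 4.0 radial 2.7
```

Emit:
send_rows(
  targets=[
    {"gripper":1,"x":0.23,"y":0.2,"z":0,"ax":0,"ay":0,"az":0},
    {"gripper":1,"x":0.21,"y":0.21,"z":0,"ax":0,"ay":0,"az":0},
    {"gripper":1,"x":0.2,"y":0.23,"z":0,"ax":0,"ay":0,"az":0},
    {"gripper":1,"x":0.18,"y":0.24,"z":0,"ax":0,"ay":0,"az":0},
  ],
)

```text
clock: 9.53
position: [555.3, -85.7, 131.6]
ee_rot: [-0.001, 1.0, -0.001, 0.003]
contact_force: [2.5, -3.6, 7.7]
gripper_width: 19.5
grasp_force: 61.4
```

```bash
python3 look.py
```

```text
9.53 [555.3 -85.7 131.6] [-8.0e-04  1.0e+00 -1.1e-03  3.0e-03] F [ 2.5 -3.6  7.7] w 19.5 g 61.4
ang -146.4 r 39.8 tang resist 4.4 radial -0.1
```

Emit:
send_rows(
  targets=[
    {"gripper":1,"x":0.16,"y":0.25,"z":0,"ax":0,"ay":0,"az":0},
    {"gripper":1,"x":0.14,"y":0.27,"z":0,"ax":0,"ay":0,"az":0},
    {"gripper":1,"x":0.12,"y":0.28,"z":0,"ax":0,"ay":0,"az":0},
    {"gripper":1,"x":0.1,"y":0.28,"z":0,"ax":0,"ay":0,"az":0},
  ],
)

```text
clock: 9.87
position: [550.1, -74.8, 131.6]
ee_rot: [-0.001, 1.0, -0.001, 0.003]
contact_force: [1.4, -5.3, 8.5]
gripper_width: 19.3
grasp_force: 61.5
```

```bash
python3 look.py
```

```text
9.87 [550.1 -74.8 131.6] [-8.0e-04  1.0e+00 -1.0e-03  2.9e-03] F [ 1.4 -5.3  8.5] w 19.3 g 61.5
ang -164.0 r 40.0 tang resist 5.5 radial 0.1
```

Emit:
send_rows(
  targets=[
    {"gripper":1,"x":0.08,"y":0.29,"z":0,"ax":0,"ay":0,"az":0},
    {"gripper":1,"x":0.05,"y":0.29,"z":0,"ax":0,"ay":0,"az":0},
    {"gripper":1,"x":0.03,"y":0.3,"z":0,"ax":0,"ay":0,"az":0},
  ],
)

```text
clock: 10.12
position: [548.4, -65.9, 131.6]
ee_rot: [-0.001, 1.0, -0.001, 0.003]
contact_force: [1.1, -3.8, 9.5]
gripper_width: 19.8
grasp_force: 61.5
```

```bash
python3 look.py
```

```text
10.12 [548.4 -65.9 131.6] [-8.0e-04  1.0e+00 -1.0e-03  2.8e-03] F [ 1.1 -3.8  9.5] w 19.8 g 61.5
ang -176.8 r 40.2 tang resist 3.9 radial -0.9
```

Emit:
send_rows(
  targets=[
    {"gripper":1,"x":0.01,"y":0.3,"z":0,"ax":0,"ay":0,"az":0},
    {"gripper":1,"x":-0.01,"y":0.3,"z":0,"ax":0,"ay":0,"az":0},
    {"gripper":1,"x":-0.03,"y":0.3,"z":0,"ax":0,"ay":0,"az":0},
    {"gripper":1,"x":-0.06,"y":0.29,"z":0,"ax":0,"ay":0,"az":0},
  ],
)

```text
clock: 10.45
position: [549.3, -54.0, 131.6]
ee_rot: [-0.001, 1.0, -0.001, 0.003]
contact_force: [1.1, -5.8, 9.4]
gripper_width: 19.3
grasp_force: 61.5
```

```bash
python3 look.py
```

```text
10.45 [549.3 -54.  131.6] [-9.0e-04  1.0e+00 -1.0e-03  2.7e-03] F [ 1.1 -5.8  9.4] w 19.3 g 61.5
ang 166.1 r 40.4 tang resist 5.3 radial -2.5
```

Emit:
send_rows(
  targets=[
    {"gripper":1,"x":-0.08,"y":0.29,"z":0,"ax":0,"ay":0,"az":0},
    {"gripper":1,"x":-0.1,"y":0.28,"z":0,"ax":0,"ay":0,"az":0},
    {"gripper":1,"x":-0.12,"y":0.27,"z":0,"ax":0,"ay":0,"az":0},
  ],
)

```text
clock: 10.7
position: [552.1, -45.7, 131.6]
ee_rot: [-0.001, 1.0, -0.001, 0.002]
contact_force: [0.5, -5.3, 8.9]
gripper_width: 19.7
grasp_force: 61.6
```

```bash
python3 look.py
```

```text
10.7 [552.1 -45.7 131.6] [-9.0e-04  1.0e+00 -1.1e-03  2.5e-03] F [ 0.5 -5.3  8.9] w 19.7 g 61.6
ang 153.7 r 40.6 tang resist 4.5 radial -2.8
```

Emit:
send_rows(
  targets=[
    {"gripper":1,"x":-0.13,"y":0.26,"z":0,"ax":0,"ay":0,"az":0},
    {"gripper":1,"x":-0.16,"y":0.25,"z":0,"ax":0,"ay":0,"az":0},
    {"gripper":1,"x":-0.18,"y":0.24,"z":0,"ax":0,"ay":0,"az":0},
  ],
)

```text
clock: 10.95
position: [556.6, -38.5, 131.6]
ee_rot: [-0.001, 1.0, -0.001, 0.002]
contact_force: [0.4, -6.0, 9.5]
gripper_width: 19.3
grasp_force: 61.6
```

```bash
python3 - <<'E'
from look import *
b=np.array([579.9,135.6]);y=.052
R=np.array([[np.cos(y),np.sin(y)],[-np.sin(y),np.cos(y)]])
for n in ("scene","side"):
    W,C,p=cloud(n); cv2.imwrite(f"pics/{n}5.png",p[:,:,::-1])
    Q=(W[:,:2]-b)@R.T; r=np.hypot(*Q.T); th=np.degrees(np.arctan2(Q[:,1],Q[:,0]))
    k=(W[:,2]>30)&(W[:,2]<56)&(r>112)&(r<135)&(th>-30)&(th<14)
    print(n,np.histogram(th[k],bins=range(-20,15,1))[0])
a=cv2.imread("pics/scene5.png")[190:240,350:410];c=cv2.imread("pics/side5.png")[215:265,240:300]
cv2.imwrite("pics/c5.png",np.hstack([cv2.resize(a,(390,325)),cv2.resize(c,(390,325))]))
E
```

```text
10.95 [556.6 -38.5 131.6] [-9.0e-04  1.0e+00 -1.2e-03  2.2e-03] F [ 0.4 -6.   9.5] w 19.3 g 61.6
ang 141.6 r 40.7 tang resist 4.5 radial -4.1
scene [ 0  0  0  0  0  0  0  0  0  0  0  0  1  4 10  9  4 14  2  3  1  3  1  1
  0  1  2  7  9  6  9  3  2  2]
side [ 0  0  0  0  0  0  0  0  0  0  0  0  1  1  1  5  3  2  2 10  8  3  1  1
  1  1  0  1  1  1  4  5  2  1]
```

View pics/c5.png

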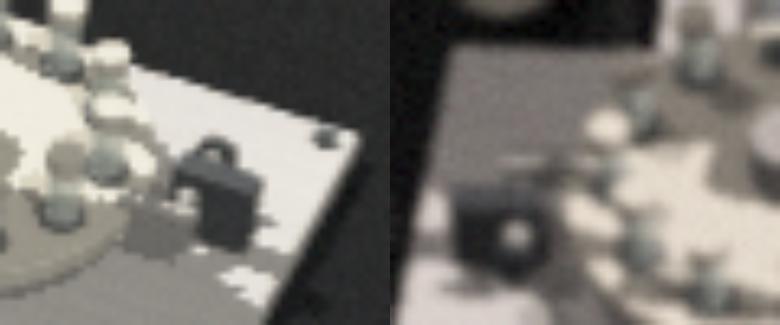

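The lug (150,225) now lies practically at the ball (185,195), so contact is imminent.

Emit:
send_rows(
  targets=[
    {"gripper":1,"x":-0.22,"y":0.22,"z":0,"ax":0,"ay":0,"az":0},
    {"gripper":1,"x":-0.22,"y":0.2,"z":0,"ax":0,"ay":0,"az":0},
    {"gripper":1,"x":-0.24,"y":0.18,"z":0,"ax":0,"ay":0,"az":0},
  ],
)

```text
clock: 11.3
position: [562.5, -32.4, 131.6]
ee_rot: [-0.001, 1.0, -0.001, 0.001]
contact_force: [-1.9, -5.4, 11.8]
gripper_width: 19.4
grasp_force: 61.8
```

```bash
python3 look.py
```

```text
11.3 [562.5 -32.4 131.6] [-7.0e-04  1.0e+00 -1.1e-03  1.1e-03] F [-1.9 -5.4 11.8] w 19.4 g 61.8
ang 129.8 r 40.7 tang resist 4.9 radial -3.0
```

Emit:
send_rows(
  targets=[
    {"gripper":1,"x":-0.24,"y":0.17,"z":0,"ax":0,"ay":0,"az":0},
    {"gripper":1,"x":-0.26,"y":0.15,"z":0,"ax":0,"ay":0,"az":0},
    {"gripper":1,"x":-0.27,"y":0.12,"z":0,"ax":0,"ay":0,"az":0},
  ],
)

```text
clock: 11.55
position: [569.6, -27.7, 131.6]
ee_rot: [-0.001, 1.0, -0.001, 0.0]
contact_force: [-3.2, -2.8, 12.6]
gripper_width: 19.4
grasp_force: 62.0
```

```bash
python3 look.py
```

```text
11.55 [569.6 -27.7 131.6] [-7.e-04  1.e+00 -9.e-04  5.e-04] F [-3.2 -2.8 12.6] w 19.4 g 62.0
ang 117.7 r 40.7 tang resist 4.1 radial -1.0
```

Emit:
send_rows(
  targets=[
    {"gripper":1,"x":-0.28,"y":0.12,"z":0,"ax":0,"ay":0,"az":0},
    {"gripper":1,"x":-0.28,"y":0.1,"z":0,"ax":0,"ay":0,"az":0},
    {"gripper":1,"x":-0.29,"y":0.07,"z":0,"ax":0,"ay":0,"az":0},
  ],
)

```text
clock: 11.8
position: [577.8, -24.4, 131.6]
ee_rot: [-0.001, 1.0, -0.001, 0.0]
contact_force: [-4.2, -0.6, 13.3]
gripper_width: 19.3
grasp_force: 62.0
```

```bash
python3 look.py
```

```text
11.8 [577.8 -24.4 131.6] [-6.e-04  1.e+00 -6.e-04  3.e-04] F [-4.2 -0.6 13.3] w 19.3 g 62.0
ang 105.2 r 40.7 tang resist 4.2 radial 0.5
```

Emit:
send_rows(
  targets=[
    {"gripper":1,"x":-0.3,"y":0.06,"z":0,"ax":0,"ay":0,"az":0},
    {"gripper":1,"x":-0.3,"y":0.04,"z":0,"ax":0,"ay":0,"az":0},
    {"gripper":1,"x":-0.3,"y":0.02,"z":0,"ax":0,"ay":0,"az":0},
  ],
)

```text
clock: 12.05
position: [586.8, -23.0, 131.6]
ee_rot: [-0.001, 1.0, -0.0, 0.0]
contact_force: [-4.7, -1.0, 11.6]
gripper_width: 19.5
grasp_force: 61.9
```

```bash
python3 look.py
```

```text
12.05 [586.8 -23.  131.6] [-7.e-04  1.e+00 -5.e-04  3.e-04] F [-4.7 -1.  11.6] w 19.5 g 61.9
ang 92.4 r 40.7 tang resist 4.8 radial -0.8
```

Emit:
send_rows(
  targets=[
    {"gripper":1,"x":-0.3,"y":-0.01,"z":0,"ax":0,"ay":0,"az":0},
    {"gripper":1,"x":-0.3,"y":-0.03,"z":0,"ax":0,"ay":0,"az":0},
    {"gripper":1,"x":-0.29,"y":-0.05,"z":0,"ax":0,"ay":0,"az":0},
  ],
)

```text
clock: 12.3
position: [595.0, -23.6, 131.6]
ee_rot: [-0.001, 1.0, -0.0, -0.0]
contact_force: [-7.6, 0.6, 15.7]
gripper_width: 19.5
grasp_force: 62.1
```

```bash
python3 look.py
```

```text
12.3 [595.  -23.6 131.6] [-6.e-04  1.e+00 -3.e-04 -5.e-04] F [-7.6  0.6 15.7] w 19.5 g 62.1
ang 80.8 r 40.6 tang resist 7.6 radial -0.7
```

Emit:
send_rows(
  targets=[
    {"gripper":1,"x":-0.15,"y":-0.03,"z":0,"ax":0,"ay":0,"az":0},
    {"gripper":1,"x":-0.15,"y":-0.04,"z":0,"ax":0,"ay":0,"az":0},
  ],
)

```text
clock: 12.47
position: [597.5, -24.1, 131.6]
ee_rot: [-0.001, 1.0, -0.0, -0.001]
contact_force: [-8.1, 2.5, 15.4]
gripper_width: 19.1
grasp_force: 62.2
```

```bash
python3 look.py
```

```text
12.47 [597.5 -24.1 131.6] [-6.e-04  1.e+00 -2.e-04 -9.e-04] F [-8.1  2.5 15.4] w 19.1 g 62.2
ang 77.1 r 40.6 tang resist 8.5 radial 0.6
```

Emit:
send_rows(
  targets=[
    {"gripper":1,"x":-0.12,"y":-0.03,"z":0,"ax":0,"ay":0,"az":0},
    {"gripper":1,"x":-0.12,"y":-0.04,"z":0,"ax":0,"ay":0,"az":0},
  ],
)

```text
clock: 12.63
position: [599.5, -24.7, 131.5]
ee_rot: [-0.001, 1.0, -0.0, -0.001]
contact_force: [-9.1, 3.4, 15.9]
gripper_width: 19.5
grasp_force: 62.2
```

Emit:
send_rows(
  targets=[
    {"gripper":1,"x":0,"y":0,"z":0,"ax":0,"ay":0,"az":0},
    {"gripper":1,"x":0,"y":0,"z":0,"ax":0,"ay":0,"az":0},
    {"gripper":1,"x":0,"y":0,"z":0,"ax":0,"ay":0,"az":0},
    {"gripper":1,"x":0,"y":0,"z":0,"ax":0,"ay":0,"az":0},
  ],
)

```text
clock: 12.97
position: [599.7, -24.7, 131.6]
ee_rot: [-0.001, 1.0, -0.0, -0.001]
contact_force: [-8.3, 1.9, 14.7]
gripper_width: 19.2
grasp_force: 62.2
```

```bash
python3 look.py
```

```text
12.97 [599.7 -24.7 131.6] [-6.e-04  1.e+00 -1.e-04 -1.e-03] F [-8.3  1.9 14.7] w 19.2 g 62.2
ang 74.0 r 40.6 tang resist 8.5 radial -0.5
```

Emit:
send_rows(
  targets=[
    {"gripper":-1,"x":0,"y":0,"z":0,"ax":0,"ay":0,"az":0},
    {"gripper":-1,"x":0,"y":0,"z":0,"ax":0,"ay":0,"az":0},
    {"gripper":-1,"x":0,"y":0,"z":0,"ax":0,"ay":0,"az":0},
    {"gripper":-1,"x":0,"y":0,"z":0,"ax":0,"ay":0,"az":0},
    {"gripper":-1,"x":0,"y":0,"z":-1,"ax":0,"ay":0,"az":0},
  ],
)

```text
clock: 13.38
position: [599.3, -25.2, 136.2]
ee_rot: [0.0, 1.0, -0.0, -0.003]
contact_force: [-0.4, 0.1, -0.8]
gripper_width: 79.0
grasp_force: 0.0
```

Emit:
send_rows(
  targets=[
    {"gripper":-1,"x":0,"y":0,"z":-3,"ax":0,"ay":0,"az":0},
    {"gripper":-1,"x":0,"y":0,"z":-3,"ax":0,"ay":0,"az":0},
    {"gripper":1,"x":1.4,"y":-3,"z":0,"ax":0,"ay":0,"az":0},
    {"gripper":1,"x":1.4,"y":-3,"z":0,"ax":0,"ay":0,"az":0},
    {"gripper":1,"x":1.4,"y":-3,"z":0,"ax":0,"ay":0,"az":0},
  ],
)

```text
clock: 13.8
position: [558.9, -115.6, 199.7]
ee_rot: [-0.001, 1.0, 0.0, 0.001]
contact_force: [-0.4, 0.1, -1.1]
gripper_width: 51.6
grasp_force: 0.0
```

Emit:
send_rows(
  targets=[
    {"gripper":1,"x":1.4,"y":-3,"z":0,"ax":0,"ay":0,"az":0},
    {"gripper":1,"x":1.4,"y":-3,"z":0,"ax":0,"ay":0,"az":0},
    {"gripper":1,"x":1,"y":-2.4,"z":0,"ax":0,"ay":0,"az":0},
    {"gripper":1,"x":0,"y":0,"z":0,"ax":0,"ay":0,"az":0},
    {"gripper":1,"x":0,"y":0,"z":0,"ax":0,"ay":0,"az":0},
  ],
)

```text
clock: 14.22
position: [520.6, -200.3, 199.0]
ee_rot: [0.001, 1.0, -0.0, 0.0]
contact_force: [1.0, 0.1, 0.2]
gripper_width: 0.1
grasp_force: 0.0
```

```bash
python3 - <<'E'
from h import *
st()
W,C,p=cloud("scene")
k=W[(W[:,2]>75)&(W[:,2]<115)&(np.hypot(*(W[:,:2]-[567,-200]).T)<40)];print(len(k),k.mean(0),np.ptp(k,axis=0))
h=W[(W[:,2]>124)&(W[:,2]<163)&(np.hypot(*(W[:,:2]-[588.5,-63.7]).T)<60)];print("handle",len(h),np.median(h,0))
E
```

```text
14.22 [ 520.6 -200.3  199. ] [ 1.1e-03  1.0e+00 -0.0e+00  2.0e-04] F [1.  0.1 0.2] w 0.1 g 0.0
83 [ 573.19463582 -203.57785874   95.12114764] [24.21235604 22.46550351 27.25150203]
handle 115 [600.32633877 -32.64866957 138.84566932]
```

Emit:
send_rows(
  targets=[
    {"gripper":1,"x":0,"y":0,"z":3.9,"ax":0,"ay":0,"az":0},
    {"gripper":1,"x":0,"y":0,"z":3.9,"ax":0,"ay":0,"az":0},
    {"gripper":1,"x":0,"y":0,"z":3.8,"ax":0,"ay":0,"az":0},
    {"gripper":1,"x":0,"y":0,"z":0,"ax":0,"ay":0,"az":0},
    {"gripper":1,"x":-1,"y":0,"z":0,"ax":0,"ay":0,"az":0},
  ],
)

```text
clock: 14.68
position: [529.2, -198.2, 81.2]
ee_rot: [-0.001, 1.0, 0.0, -0.003]
contact_force: [0.1, -0.4, 0.3]
gripper_width: 0.3
grasp_force: 0.0
```

Emit:
send_rows(
  targets=[
    {"gripper":1,"x":-1,"y":0,"z":0,"ax":0,"ay":0,"az":0},
    {"gripper":1,"x":-1,"y":0.05,"z":0,"ax":0,"ay":0,"az":0},
    {"gripper":1,"x":-1,"y":0.05,"z":0,"ax":0,"ay":0,"az":0},
    {"gripper":1,"x":-1,"y":0.05,"z":0,"ax":0,"ay":0,"az":0},
    {"gripper":1,"x":-1,"y":0.05,"z":0,"ax":0,"ay":0,"az":0},
  ],
)

```text
clock: 15.1
position: [582.9, -197.0, 83.8]
ee_rot: [-0.0, 1.0, -0.0, 0.001]
contact_force: [-0.2, -0.2, -0.6]
gripper_width: 0.3
grasp_force: 0.7
```

Emit:
send_rows(
  targets=[
    {"gripper":1,"x":-0.8,"y":0.05,"z":0,"ax":0,"ay":0,"az":0},
    {"gripper":1,"x":-0.6,"y":0.05,"z":0,"ax":0,"ay":0,"az":0},
    {"gripper":1,"x":-0.3,"y":0,"z":0,"ax":0,"ay":0,"az":0},
    {"gripper":1,"x":0,"y":0,"z":0,"ax":0,"ay":0,"az":0},
  ],
)

```text
clock: 15.43
position: [598.9, -196.0, 82.1]
ee_rot: [-0.0, 1.0, 0.0, 0.0]
contact_force: [0.1, 0.1, 1.1]
gripper_width: 0.2
grasp_force: 0.0
```

```bash
python3 - <<'E'
from h import *
st()
for n in("scene","side"):
    W,C,p=cloud(n); cv2.imwrite(f"pics/{n}6.png",p[:,:,::-1])
    k=W[(W[:,2]>78)&(W[:,2]<103)&(abs(W[:,0]-625)<40)&(abs(W[:,1]+197)<25)];print(n,len(k),k.mean(0),k.min(0),k.max(0))
E
```

```text
15.43 [ 598.9 -196.    82.1] [-2.e-04  1.e+00  0.e+00  3.e-04] F [0.1 0.1 1.1] w 0.2 g 0.0
scene 106 [ 619.53273492 -202.13855668   96.09369638] [ 593.44957706 -210.42791498   79.76383599] [ 638.00753647 -186.85197906  102.91175161]
side 71 [ 612.61644945 -188.43164006   93.8973228 ] [ 588.79981263 -202.73415781   78.14237453] [ 634.00966844 -176.23764643  102.82102354]
```

Emit:
send_rows(
  targets=[
    {"gripper":1,"x":-0.2,"y":0,"z":0,"ax":0,"ay":0,"az":0},
    {"gripper":1,"x":-0.1,"y":0,"z":0,"ax":0,"ay":0,"az":0},
    {"gripper":1,"x":0,"y":0,"z":0,"ax":0,"ay":0,"az":0},
  ],
)

```text
clock: 15.78
position: [600.6, -196.0, 82.3]
ee_rot: [-0.0, 1.0, 0.0, -0.0]
contact_force: [-0.8, -0.5, -1.1]
gripper_width: 0.2
grasp_force: 0.5
```

Emit:
send_rows(
  targets=[
    {"gripper":1,"x":-0.2,"y":0,"z":0,"ax":0,"ay":0,"az":0},
    {"gripper":1,"x":-0.1,"y":0,"z":0,"ax":0,"ay":0,"az":0},
    {"gripper":1,"x":0,"y":0,"z":0,"ax":0,"ay":0,"az":0},
  ],
)

```text
clock: 16.03
position: [602.2, -196.0, 82.1]
ee_rot: [-0.0, 1.0, 0.0, -0.002]
contact_force: [-5.0, 0.3, 1.4]
gripper_width: -0.0
grasp_force: 2.5
```

Emit:
send_rows(
  targets=[
    {"gripper":1,"x":-0.1,"y":0,"z":0,"ax":0,"ay":0,"az":0},
    {"gripper":1,"x":0,"y":0,"z":0,"ax":0,"ay":0,"az":0},
    {"gripper":1,"x":0,"y":0,"z":0,"ax":0,"ay":0,"az":0},
    {"gripper":1,"x":2,"y":0,"z":0,"ax":0,"ay":0,"az":0},
    {"gripper":1,"x":4,"y":0,"z":0,"ax":0,"ay":0,"az":0},
  ],
)

```text
clock: 16.45
position: [549.2, -196.3, 82.8]
ee_rot: [-0.001, 1.0, -0.001, 0.003]
contact_force: [0.7, 0.2, 0.5]
gripper_width: 0.1
grasp_force: 0.0
```

Emit:
send_rows(
  targets=[
    {"gripper":1,"x":4,"y":0,"z":0,"ax":0,"ay":0,"az":0},
    {"gripper":1,"x":0,"y":0,"z":-4,"ax":0,"ay":0,"az":0},
    {"gripper":1,"x":0,"y":0,"z":-4,"ax":0,"ay":0,"az":0},
    {"gripper":1,"x":0,"y":0,"z":-4,"ax":0,"ay":0,"az":0},
    {"gripper":1,"x":0,"y":0,"z":0,"ax":0,"ay":0,"az":0},
  ],
)

```text
clock: 16.87
position: [510.5, -197.7, 212.3]
ee_rot: [-0.001, 1.0, -0.003, 0.01]
contact_force: [1.6, 0.2, -0.1]
gripper_width: -0.0
grasp_force: 0.0
```

```bash
python3 - <<'E'
from h import *
st()
for n in("scene","side"):
    W,C,p=cloud(n); cv2.imwrite(f"pics/{n}7.png",p[:,:,::-1])
    k=W[(W[:,2]>78)&(W[:,2]<108)&(abs(W[:,0]-620)<45)&(abs(W[:,1]+197)<25)];print(n,len(k),k.mean(0),k.min(0),k.max(0))
a=cv2.imread("pics/scene7.png")[150:320,230:430];c=cv2.imread("pics/side7.png")[120:290,210:410]
cv2.imwrite("pics/c7.png",np.hstack([cv2.resize(a,(400,340)),cv2.resize(c,(400,340))]))
E
```

```text
16.87 [ 510.5 -197.7  212.3] [-0.0013  0.9999 -0.0027  0.0098] F [ 1.6  0.2 -0.1] w -0.0 g 0.0
scene 79 [ 629.88594273 -200.78923872   96.54851348] [ 617.05813785 -210.39920276   78.92128074] [ 639.7128043  -185.64392715  103.74923632]
side 49 [ 624.21350188 -189.5778729    94.24223059] [ 613.01832395 -207.2530234    79.71070155] [ 637.16816452 -179.13243193  103.3220521 ]
```

View pics/c7.png

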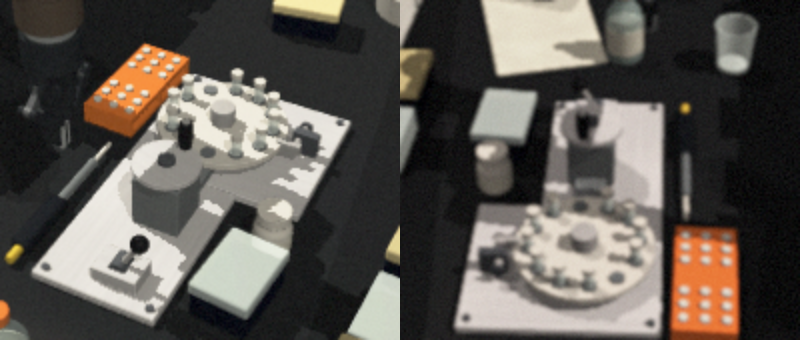

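The clamp lever is over: the ball at (138,245) has moved about 57 mm in +x. The lug is at the stop (300,140), the fingers are clear, and the other things are where they were. Handing it in.

```bash
python3 -c "
from bench import arm
print(arm.job_done())"
```

```text
the job is handed in; nothing more can be done
None
```

I wound the carousel until its lug was snug on the stop screw (about 9.7 N at the handle while turning), threw the clamp lever over to about 0.98 rad judging by the ball's travel, let go and handed the job in at about 17 s; the bystanders look unmoved, and the hand-in gave no verdict.

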